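# Bolt the tablet box shut

## Robot

A 7-joint arm with a two-finger parallel gripper is mounted at the origin on the work surface. World frame = base frame: x ahead of the robot, y to its left, z up, the work surface at z = 0. Lengths are in m, angles in rad, forces in N, time in s.
With the tool pointing down it reaches from about 0.4 to 0.85 m from the base axis. Payload 10.4 kg.
Tool frame: the origin (TCP) lies on the centre line of the jaws, within the pads' length; the fingertips stand 11 mm ahead of it and the grasp point (between the pads) lies 8 mm behind it (manip.finger_overhang is the distance from the TCP to the fingertips, in m); z points along the fingers, y is the line along which they close (so a half turn about z gives the same grasp; the last joint's range is limited). The gripper opens to 85 mm and grips with 20 to 120 N. Pads are 22 mm wide; open, the fingers measure 114 mm over their backs; the gripper's body (76 mm by 85 mm) begins 54 mm behind the grasp point. The pads swing forward as they close: fully open they stand 13 mm farther back than shut.
Start: joints at [1.295, 0.332, -0.065, 1.46, 0.022, 1.35, -0.088], TCP at [0.156, -0.605, 0.242] pointing down, gripper open.
Joint ranges: [-2.6, 2.6], [-0.5, 2.12], [-1.47, 1.34], [0.16, 2.42], [-1.27, 4.41], [0.06, 2.06], [-2.6, 2.6]. Speed limits (rad/s): [2.22, 2.22, 2.79, 2.79, 3.14, 3.14, 3.14].

## Interface

Orientations are given as a unit quaternion [x, y, z, w].
In Python, from workcell import manip, imaging, workorder gives the robot as it stands.
- The arm moves only by the tool jog_arm, never from a script. Its argument "deltas" is a list of rows, each an object with "gripper": the opening, from 0 (shut) to 1 (fully open); "offset": the shift along the tool's x, y, z in m, a list of three; "rotation": the turn, a rotation vector about the tool's x, y, z in degrees, a list of three. In form: [{"gripper": gripper, "offset": [tx, ty, tz], "rotation": [ax, ay, az]}, ...]. A call has 1 to 20 rows; each row shifts and turns the commanded pose from where the row before left it, along the tool's axes as they then stand; what a row does not reach is not made up. A row lasts 1/10 s, in which the tool goes at most 50 mm and 8.59 degrees, less where a joint would pass 70% of its speed; a pose out of reach is approached as far as the arm can. A call with a gripper value outside its range is refused whole. The fingers move at their own pace and stop on an object; "newtons" is the grip in N (left out, the last holds). Time passes only in rows, so rows that do not move let the fingers close. It gives the time, the measured TCP pose, the force, the opening and the grip force at its end, in the units of the state.
- manip.get_obs(): the state, without advancing time (a new reading comes with each control period).
- imaging.camera(name): name is "scene" or "top" or "wrist"; returns the picture (420x560x3 uint8, blue, green, red); there is no depth.
- imaging.camera_model(name): a dict with "camera_matrix" (3x3 intrinsics, pixels), "world_to_cam" (4x4, takes a point from world to camera coordinates); the wrist camera has in their place "hand_eye" (4x4, takes a point from camera to tool coordinates, whose origin is the TCP and whose axes are the flange's). Camera axes: x right, y up, looking along -z (the intrinsics and any distortion apply to the point x, -y, -z); pixel columns grow to the right and rows downward; lengths in m; the calibration is good to about 2 mm. The wrist camera is an equidistant fisheye: a pixel r from the principal point sees the ray r / f radians off the axis. A picture is of the moment at which its call begins: read the wrist's pose just before it. camera_model takes no time and is no camera call.
- workorder.hand_in(): hands the job in; it is judged then, once.
The state is a dict: "clock": time; "joint_pos": joint angles; "joint_velocities": joint speeds; "tau": joint torques, N m; "position": TCP position; "ee_rot": TCP orientation; "ft_force": force on the tool from outside, world axes, zero at the start; "torque": the same for the moment, N m; "grip_width": opening from 0.0 (shut) to 1.0 (fully open); "grasp_force": force on a finger pad.
Only numpy, scipy, OpenCV 4.12 (cv2) and the standard library are available. Lean on these libraries where they do the work, as an engineer would, in place of code of your own. Each camera call takes 0.05 s, during which the arm holds its last target. There are 200 camera calls.

## Task

Lock the tablet box: with one fingertip press the red spring catch down and hold it there while the other fingertip pushes the bolt by its black knob all the way home into the keeper on the lid. Then let go, so that the catch springs fully up and locks the bolt, and leave the lid shut. Push only: do not lift, carry or shift any of the things lying on the box or around it.

Things in the scene. Friction and masses are not known exactly. Their poses are not given: they have to be found in the camera images.
- tablet_box: Slate-blue steel trunk, fixed to the table, 352 mm deep (its x), 360 mm wide (y), 130 mm high; origin at the centre of its underside; x axis points away from the robot's side (turned by up to 0.35 rad). Its top: a fixed front rail (the 164 mm nearest the robot) that carries the lock, and behind it a light-grey hinged lid, flush with it.
- bolt_plate (a point): Zero of the lock frame: on the rail's top face (130 mm above the table), on the bolt's centre line; x along the bolt towards the lid (the way it shoots home), y left seen from the robot, z up. In this frame (mm): base plate 3 thick; flat steel bolt bar on y = 0, 20 wide, top at z = 12; straps over the bar (tops z = 16) only at x above 24; keeper on the lid at x = 75 to 89.
- knob (a point): Centre, half-way up, of the upright black knob on the bolt bar: a cylinder of 18 mm diameter, z = 17 to 51 in the lock frame. It moves with the bolt along y = 0: x = -40 at bolt value 0, x = -8 when home. Behind it (-x) nothing stands on the bar, so a fingertip fits behind the knob just above the bar. The bolt slides with 1 to 2 N.
- catch_pad (a point): Middle of the red catch paddle's top: 84 mm long (lock frame x = -84 to 0), 32 wide (y = 44 to 76), rocking on a pin along x at y = 40, z = 18. Up: this point at x = -42, y = 61, z = 26, sloping up to the left by 0.15 rad; down: z = 19, sloping down by 0.17 rad. Spring: 2.5 N to start, 5 N at the stop, alike all along. Smooth slippery nylon: a fingertip may slide along it while pressing.
- catch (a joint): Angle of the catch in rad: 0 up (sprung), 0.32 pressed to its stop. Above 0.2 its two steel teeth (x = -10 and 10, y = 20 in the lock frame, never higher than z = 28) clear a lug on the bolt's left side; let go part-way, they drop and stop the bolt.
- bolt (a joint): Travel of the bolt in m: 0 to 0.002 (drawn back) at the start, 0.032 fully home at its stop. The catch can spring up behind the bolt only once this is over 0.030.
- lid (a joint): Angle of the box lid in rad, 0 shut; it lies shut by its own weight.
- glue_stick: Bystander: upright yellow glue stick with a white cap, 29 mm diameter, 88 mm high, on the rail left of the lock; origin at the centre of its foot.
- tape_roll: Bystander: blue roll of tape lying flat, 56 mm diameter, 18 mm high, on the rail right of the lock; origin at the centre of its underside.
- notebook: Bystander: green notebook, 104 x 149 x 15 mm, lying on the lid; origin at the centre of its underside.
- mug: Bystander: blue mug, 80 mm diameter, 95 mm high, on the table to the left; origin at the centre of its foot.
- water_bottle: Bystander: clear water bottle with a blue cap, 68 mm diameter, 200 mm high, on the table to the left; origin at the centre of its foot.
- stapler: Bystander: blue and black stapler, 130 x 34 x 45 mm, on the table to the left; origin at the centre of its underside.
- sweets_plate: Bystander: white plate of 200 mm diameter, 19 mm high, with sweets and a pair of chopsticks on it, on the table to the right; origin at the centre of its underside.

How it is judged:
On the way, in this order (a step that is already met when the one before it is completed fails the run):
1. the catch is pressed down while the bolt is still drawn back (value of joint catch above 0.18 rad and value of joint bolt below 0.006 m), for 0.1 s.
2. the fingers hold the catch down and push the bolt together (contact force between the fingers and catch above 0.5 N and contact force between the fingers and bolt above 0.3 N and value of joint catch above 0.15 rad and value of joint bolt between 0.012 and 0.027 m), for 0.05 s.
3. the bolt is home with the catch still held down (value of joint bolt above 0.0295 m and value of joint catch above 0.15 rad and contact force between the fingers and catch above 0.5 N), for 0.05 s.
At the end, for the whole second after the job is handed in: The bolt is home in the keeper (28.5 mm or more of its 32 mm), the catch has sprung back up behind it (within 0.05 rad of rest), and the lid is shut (within 0.03 rad) (value of joint bolt above 0.0285 m and value of joint catch below 0.05 rad and value of joint lid below 0.03 rad); the robot touches nothing.
It fails at once if the catch came up before the bolt was home (value of joint bolt between 0.011 and 0.021 m and value of joint catch below 0.1 rad).
It fails at once if the lid was lifted (value of joint lid above 0.06 rad).
It fails at once if a bystander was lifted or shifted by more than 20 mm (distance of any of glue_stick, tape_roll, notebook, mug, water_bottle, stapler, sweets_plate from where it was at the start of the episode above 0.02 m).
It also fails if it takes over 45 s, if anything falls off the work surface, if the arm or the gripper's body presses on something with over 40 N, if the wrist force passes 120 N, or if a joint passes its speed limit or range.

## Working session

There is one attempt and no reset: what is moved stays moved. The work goes in short steps, Python scripts to look and compute and a tool call to move; the robot and the scene stay as the last step left them, time stands still between calls to the robot, and variables do not carry over. Pictures are saved under pics/ and viewed, at most 10 in all, crops included, and the job is handed in when it is done.

Besides the shell and the picture viewer there is one more tool, called by a JSON object that holds its "method" and its "body". jog_arm: Moves the arm, as the interface text tells. Its arguments: {"type":"object","properties":{"deltas":{"type":"array","items":{"type":"object","properties":{"gripper":{"type":"number"},"offset":{"type":"array","items":{"type":"number"}},"rotation":{"type":"array","items":{"type":"number"}}}}},"newtons":{"type":"number"}},"required":["deltas"]}

```bash
mkdir -p pics; python3 - <<'E'
from workcell import manip, imaging
import cv2,numpy as np
for n in ["scene","top"]:
    cv2.imwrite(f"pics/{n}0.png",imaging.camera(n)); m=imaging.camera_model(n); print(n,{k:np.round(v,4).tolist() if not isinstance(v,str) else v for k,v in m.items()})
print({k:np.round(v,4).tolist() if not isinstance(v,str) else v for k,v in imaging.camera_model("wrist").items()})
print(manip.get_obs(), manip.finger_overhang)
E
```

```text
scene {'camera_matrix': [[511.0912, 0.0, 281.5631], [0.0, 511.0912, 217.3149], [0.0, 0.0, 1.0]], 'world_to_cam': [[-0.8567, 0.5157, -0.0064, 0.4932], [-0.3935, -0.6457, 0.6544, 0.1495], [0.3334, 0.5631, 0.7561, -1.7186], [0.0, 0.0, 0.0, 1.0]]}
top {'camera_matrix': [[494.6517, 0.0, 284.2449], [0.0, 494.6517, 204.3704], [0.0, 0.0, 1.0]], 'world_to_cam': [[-0.0266, -0.9996, -0.0065, 0.0345], [0.9976, -0.027, 0.0638, -0.573], [-0.0639, -0.0048, 0.9979, -1.7508], [0.0, 0.0, 0.0, 1.0]]}
{'camera_matrix': [[325.1923, 0.0, 280.2662], [0.0, 325.1923, 209.8881], [0.0, 0.0, 1.0]], 'hand_eye': [[-0.0002, 0.9525, 0.3045, 0.0782], [1.0, -0.0001, 0.0008, -0.0002], [0.0008, 0.3045, -0.9525, -0.1317], [0.0, 0.0, 0.0, 1.0]]}
{'clock': 0.1, 'joint_pos': array([ 1.29538674,  0.33281109, -0.06471022,  1.46082696,  0.02160272,
        1.34990365, -0.08848659]), 'joint_velocities': array([ 0.00125537, -0.00274659,  0.00125872, -0.00281963,  0.00060506,
       -0.00283857, -0.00062451]), 'tau': array([ 1.93827173e-04, -6.26746774e+01,  4.86626092e-02, -3.92430282e+01,
        1.64006586e-02,  7.02351885e-03,  8.65730954e-05]), 'position': array([ 0.15625393, -0.60483203,  0.2416085 ]), 'ee_rot': array([ 9.92018688e-01,  1.26089371e-01, -1.06209770e-04, -6.17674528e-04]), 'ft_force': array([ 0.01871442,  0.16525839, -0.02873805]), 'torque': array([-0.01905542, -0.01420469,  0.01550728]), 'grasp_force': 0.0, 'grip_width': 0.999887690928303} 0.011
```

View pics/top0.png

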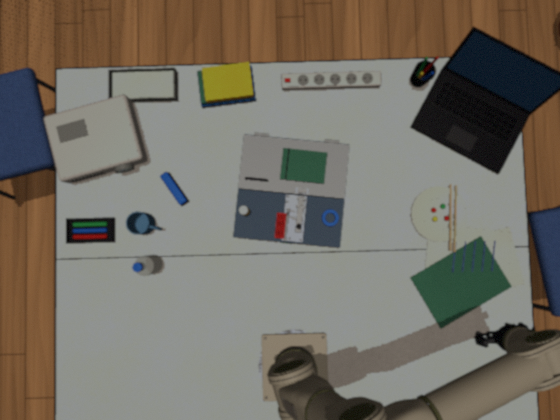

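View pics/scene0.png

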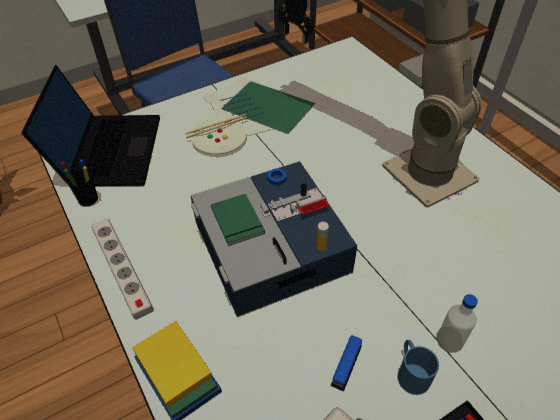

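Top view: box centred at (293,190), red catch at (281,225), knob about (298,226), glue stick at (244,211), tape at (331,218). I'll get a rough position from the red and dark blobs, and an enlarged crop.

```bash
cat > h.py <<'E'
import cv2,numpy as np
from workcell import manip, imaging
from scipy.spatial.transform import Rotation as R
def plane(name,uv,z):
    m=imaging.camera_model(name);K=np.array(m["camera_matrix"]);T=np.array(m["world_to_cam"])
    uv=np.atleast_2d(uv);d=np.linalg.solve(K,np.c_[uv,np.ones(len(uv))].T);d[1:]*=-1
    d=T[:3,:3].T@d;c=-T[:3,:3].T@T[:3,3]
    return (c[:,None]+d*((z-c[2])/d[2])).T
def proj(name,p):
    m=imaging.camera_model(name);K=np.array(m["camera_matrix"]);T=np.array(m["world_to_cam"])
    q=np.atleast_2d(p)@T[:3,:3].T+T[:3,3];q=q*[1,-1,-1];q=q@K.T;return q[:,:2]/q[:,2:]
E
python3 - <<'E'
from h import *
t=cv2.imread("pics/top0.png");s=cv2.imread("pics/scene0.png")
for n,im,(x0,y0,x1,y1) in [("top",t,(230,130,355,250)),("scene",s,(190,150,360,310))]:
    b,g,r=[im[...,i].astype(int) for i in range(3)]
    m=((r>90)&(g<.5*r)&(b<.5*r)).astype(np.uint8); k=np.zeros_like(m);k[y0:y1,x0:x1]=m[y0:y1,x0:x1]
    nn,l,st,c=cv2.connectedComponentsWithStats(k)
    i=1+st[1:,4].argmax();pt=np.argwhere(l==i)[:,::-1];print(n,c[i],st[i],cv2.minAreaRect(pt.astype(np.float32)),plane(n,c[i],.155))
a=cv2.resize(t[185:250,230:350],None,fx=6.5,fy=6.5,interpolation=cv2.INTER_CUBIC)[:, :780]
cv2.imwrite("pics/topc.png",np.clip(a*1.5,0,255).astype(np.uint8))
print(plane("top",[[234,236],[342,246],[349,143],[243,135]],.13))
E
```

```text
top [279.90540541 225.05405405] [275 213  11  25 222] ((279.9405822753906, 225.0940704345703), (8.855831146240234, 24.676923751831055), 5.7105937004089355) [[0.4971408  0.03459277 0.155     ]]
scene [313.16513761 206.11009174] [298 199  32  15 218] ((313.3500061035156, 206.05001831054688), (7.905693054199219, 30.35786247253418), 71.56504821777344) [[0.49562273 0.03854265 0.155     ]]
[[ 0.46529135  0.1891508   0.13      ]
 [ 0.42248244 -0.16994593  0.13      ]
 [ 0.76807691 -0.20534174  0.13      ]
 [ 0.80537369  0.151829    0.13      ]]
```

View pics/topc.png

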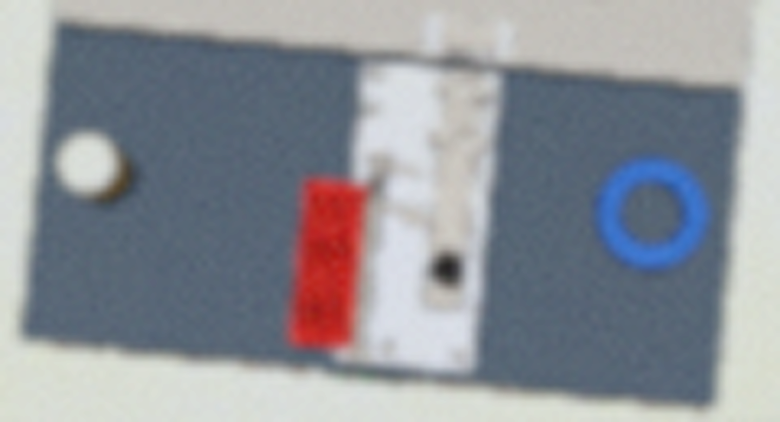

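The crop shows the red paddle from (303,178) to (350,345), the knob at (447,268), and clear space behind the knob on the bar. Nothing blocks the approach. Lock yaw is about -0.105 rad and the origin is near (0.532, -0.029). I'll move above the lock and set the finger gap on the way.

{"method": "jog_arm", "body": {"deltas": [{"gripper":1,"offset":[0,0,-0.01],"rotation":[0,0,6.8]},{"gripper":1,"offset":[0,0,-0.01],"rotation":[0,0,6.8]},{"gripper":1,"offset":[0,0,-0.01],"rotation":[0,0,6.9]},{"gripper":0.55,"offset":[0.0147,-0.0378,0],"rotation":[0,0,0]},{"gripper":0.55,"offset":[0.0147,-0.0378,0],"rotation":[0,0,0]},{"gripper":0.55,"offset":[0.0147,-0.0378,0],"rotation":[0,0,0]},{"gripper":0.55,"offset":[0.0147,-0.0378,0],"rotation":[0,0,0]},{"gripper":0.55,"offset":[0.0147,-0.0378,0],"rotation":[0,0,0]},{"gripper":0.55,"offset":[0.0147,-0.0378,0],"rotation":[0,0,0]},{"gripper":0.55,"offset":[0.0147,-0.0378,0],"rotation":[0,0,0]},{"gripper":0.55,"offset":[0.0147,-0.0378,0],"rotation":[0,0,0]},{"gripper":0.55,"offset":[0.0147,-0.0378,0],"rotation":[0,0,0]},{"gripper":0.55,"offset":[0.0147,-0.0378,0],"rotation":[0,0,0]},{"gripper":0.55,"offset":[0.0147,-0.0378,0],"rotation":[0,0,0]},{"gripper":0.55,"offset":[0.0147,-0.0378,0],"rotation":[0,0,0]},{"gripper":0.55,"offset":[0.0147,-0.0378,0],"rotation":[0,0,0]},{"gripper":0.55,"offset":[0.0147,-0.0378,0],"rotation":[0,0,0]},{"gripper":0.55,"offset":[0.0147,-0.0378,0],"rotation":[0,0,0]},{"gripper":0.55,"offset":[0.0147,-0.0378,0],"rotation":[0,0,0]},{"gripper":0.55,"offset":[0.0147,-0.0378,0],"rotation":[0,0,0]}], "newtons": 20}}

```text
clock: 2.1
position: [0.4725, 0.0092, 0.2723]
ee_rot: [0.999, -0.053, 0.0, 0.0]
ft_force: [0.1, -1.8, -0.5]
grip_width: 0.548
grasp_force: 0.0
```

{"method": "jog_arm", "body": {"deltas": [{"gripper":0.55,"offset":[0,0,0],"rotation":[0,0,0]},{"gripper":0.55,"offset":[0,0,0],"rotation":[0,0,0]},{"gripper":0.55,"offset":[0,0,0],"rotation":[0,0,0]},{"gripper":0.55,"offset":[0,0,0],"rotation":[0,0,0]}]}}

```text
clock: 2.5
position: [0.4719, 0.0065, 0.2722]
ee_rot: [0.999, -0.054, -0.0, 0.0]
ft_force: [0.6, -0.1, -0.4]
grip_width: 0.549
grasp_force: 0.0
```

```bash
cat >> h.py <<'E'
def wrist_proj(o,p):
    m=imaging.camera_model("wrist");K=np.array(m["camera_matrix"]);H=np.array(m["hand_eye"])
    q=(np.atleast_2d(p)-o["position"])@R.from_quat(o["ee_rot"]).as_matrix()
    q=(q-H[:3,3])@H[:3,:3]*[1,-1,-1]
    r=np.hypot(q[:,0],q[:,1]);th=np.arctan2(r,q[:,2]);s=np.where(r>1e-9,th/np.maximum(r,1e-9),0)
    return np.c_[q[:,0]*s,q[:,1]*s]*K[0,0]+K[:2,2]
def lock(p,ox,oy,yaw):
    c,s=np.cos(yaw),np.sin(yaw);p=np.atleast_2d(p)
    return np.c_[ox+c*p[:,0]-s*p[:,1],oy+s*p[:,0]+c*p[:,1],.13+p[:,2]]
E
python3 - <<'E'
from h import *
import pickle
o=manip.get_obs();im=imaging.camera("wrist");cv2.imwrite("pics/w0.png",im);pickle.dump(o,open("w0.pkl","wb"))
print(o["clock"],o["position"],R.from_quat(o["ee_rot"]).as_matrix().round(3),o["grip_width"],o["ft_force"])
P=np.array([[-40,0,51],[-84,44,23],[0,44,23],[0,76,28],[-84,76,28]])/1000
print(wrist_proj(o,lock(P,.5318,-.0286,-.105)))
v=cv2.convertScaleAbs(cv2.resize(im,None,fx=1.4,fy=1.4),alpha=1.4);cv2.imwrite("pics/w0v.png",v)
E
```

```text
2.5 [0.47188151 0.00647341 0.27218251] [[ 0.994 -0.107 -0.   ]
 [-0.107 -0.994 -0.001]
 [-0.     0.001 -1.   ]] 0.548708709732244 [ 0.64087734 -0.13124917 -0.35504501]
[[321.14146563 187.65786529]
 [262.28004299 231.22678856]
 [260.53212059 128.53032787]
 [218.18431608 129.89297605]
 [223.24203083 233.33875965]]
```

View pics/w0v.png

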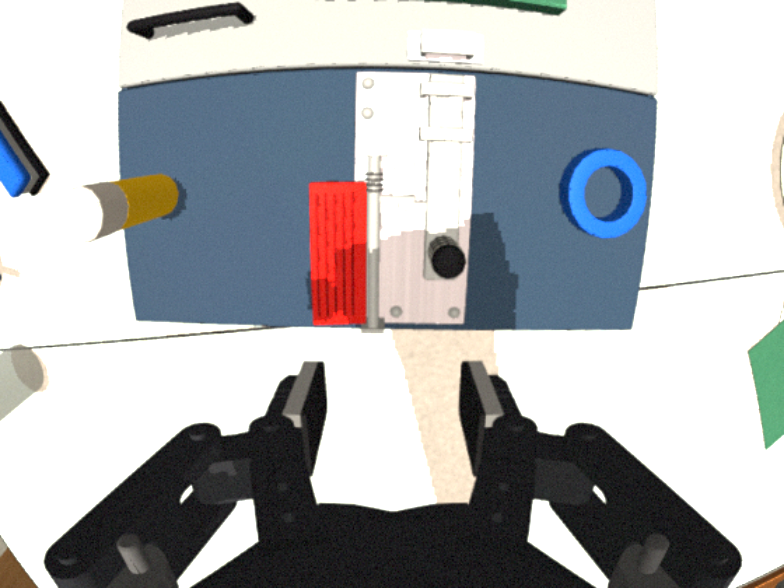

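The wrist view shows the paddle corners at (310..367, 182..325) and the knob top at (448,260). The predictions agree to about 2 px, so the lock pose is good. The pad tips are at about (303..325, 362) and (460..487, 362). Next I'll work out the tip geometry from these.

```bash
python3 - <<'E'
from h import *
import pickle
from scipy.optimize import least_squares
o=pickle.load(open("w0.pkl","rb"));M=R.from_quat(o["ee_rot"]).as_matrix()
f=lambda t:wrist_proj(o,o["position"]+np.atleast_2d(t)@M.T)*1.4
for z in (0,.005,.011,.016):
  print(z,f([[.011,-.0235,z],[.011,.0235,z],[-.011,-.0235,z],[.011,-.031,z]]).round(0).tolist())
P=np.array([[-40,0,51],[-84,44,23],[0,44,23],[0,76,28],[-84,76,28]])/1000
uv=np.array([[448,260],[367,323],[366,182],[310,183],[312,325]])
r=least_squares(lambda q:(wrist_proj(o,lock(P,*q))*1.4-uv).ravel(),[.5318,-.0286,-.105],loss="soft_l1",x_scale=[.01,.01,.1]);print(r.x,r.fun.round(1))
c,s=np.cos(r.x[2]),np.sin(r.x[2]);d=o["position"][:2]-r.x[:2];print("tcp in lock",c*d[0]+s*d[1],-s*d[0]+c*d[1])
E
```

```text
0 [[322.0, 367.0], [466.0, 367.0], [326.0, 423.0], [299.0, 366.0]]
0.005 [[324.0, 360.0], [464.0, 360.0], [328.0, 415.0], [302.0, 360.0]]
0.011 [[326.0, 353.0], [461.0, 353.0], [330.0, 406.0], [305.0, 352.0]]
0.016 [[328.0, 347.0], [459.0, 347.0], [331.0, 399.0], [307.0, 346.0]]
[ 0.53158618 -0.02914985 -0.11355264] [ 2.   3.  -0.1  0.4 -0.2 -2.5 -3.5 -2.1  0.2  0.9]
tcp in lock -0.06335658879548914 0.028628786114604114
```

Tips sit about 4 mm ahead of the TCP at this opening. I'll back off 3 mm, open slightly more, and descend to just above the paddle.

{"method": "jog_arm", "body": {"deltas": [{"gripper":0.6,"offset":[-0.003,0,0.01],"rotation":[0,0,0]},{"gripper":0.6,"offset":[0,0,0.02],"rotation":[0,0,0]},{"gripper":0.6,"offset":[0,0,0.02],"rotation":[0,0,0]},{"gripper":0.6,"offset":[0,0,0.02],"rotation":[0,0,0]},{"gripper":0.6,"offset":[0,0,0.015],"rotation":[0,0,0]},{"gripper":0.6,"offset":[0,0,0.01],"rotation":[0,0,0]},{"gripper":0.6,"offset":[0,0,0.005],"rotation":[0,0,0]},{"gripper":0.6,"offset":[0,0,0],"rotation":[0,0,0]},{"gripper":0.6,"offset":[0,0,0],"rotation":[0,0,0]},{"gripper":0.6,"offset":[0,0,0],"rotation":[0,0,0]}]}}

```text
clock: 3.55
position: [0.4696, 0.008, 0.173]
ee_rot: [0.999, -0.053, 0.001, 0.0]
ft_force: [-0.3, 0.4, 0.6]
grip_width: 0.601
grasp_force: 0.0
```

```bash
python3 - <<'E'
from h import *
import pickle
o=manip.get_obs();im=imaging.camera("wrist");pickle.dump(o,open("w1.pkl","wb"))
print(o["clock"],o["position"],o["grip_width"],o["ft_force"])
v=cv2.convertScaleAbs(cv2.resize(im[100:350,150:410],None,fx=2.4,fy=2.4,interpolation=cv2.INTER_CUBIC),alpha=1.4);cv2.imwrite("pics/w1v.png",v)
E
```

```text
3.55 [0.46962837 0.00801814 0.17295894] 0.6007878322284292 [-0.34265626  0.39618125  0.61753201]
```

View pics/w1v.png

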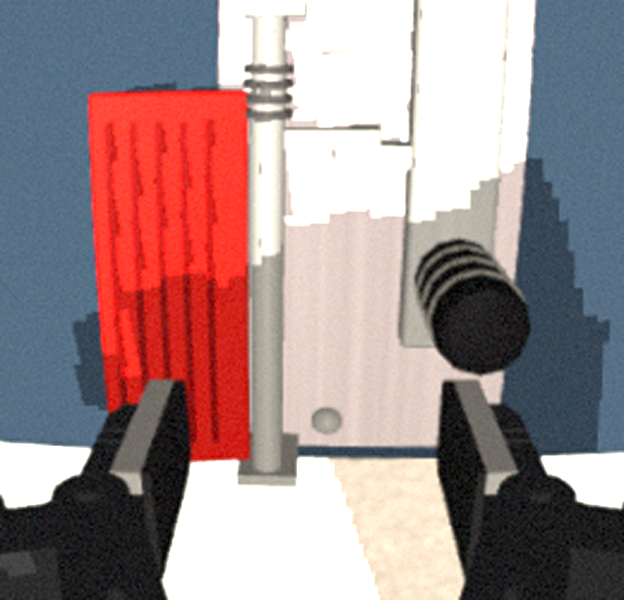

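Finger A (150..185, 380) is over the paddle. Finger B (445..480, 380) is just behind the knob (480,320), about 3 mm left of its centre. I'll shift 2 mm right and press in small steps.

{"method": "jog_arm", "body": {"deltas": [{"gripper":0.6,"offset":[0,0.002,0.005],"rotation":[0,0,0]},{"gripper":0.6,"offset":[0,0,0.005],"rotation":[0,0,0]},{"gripper":0.6,"offset":[0,0,0.004],"rotation":[0,0,0]},{"gripper":0.6,"offset":[0,0,0],"rotation":[0,0,0]},{"gripper":0.6,"offset":[0,0,0],"rotation":[0,0,0]}]}}

```text
clock: 4.1
position: [0.469, 0.0061, 0.1584]
ee_rot: [0.999, -0.052, -0.0, 0.0]
ft_force: [-1.5, -0.0, 3.8]
grip_width: 0.598
grasp_force: 1.4
```

{"method": "jog_arm", "body": {"deltas": [{"gripper":0.6,"offset":[0,0,0.002],"rotation":[0,0,0]},{"gripper":0.6,"offset":[0,0,0.001],"rotation":[0,0,0]},{"gripper":0.6,"offset":[0,0,0],"rotation":[0,0,0]}]}}

```text
clock: 4.4
position: [0.4692, 0.0063, 0.1555]
ee_rot: [0.999, -0.052, 0.0, -0.0]
ft_force: [-1.5, -0.4, 6.9]
grip_width: 0.596
grasp_force: 3.2
```

{"method": "jog_arm", "body": {"deltas": [{"gripper":0.6,"offset":[0,0,0.001],"rotation":[0,0,0]},{"gripper":0.6,"offset":[0,0,0.001],"rotation":[0,0,0]},{"gripper":0.6,"offset":[0,0,0],"rotation":[0,0,0]}]}}

```text
clock: 4.7
position: [0.4693, 0.0063, 0.1541]
ee_rot: [0.999, -0.052, 0.0, 0.0]
ft_force: [-5.0, -0.2, 13.0]
grip_width: 0.598
grasp_force: 6.2
```

```bash
python3 - <<'E'
from h import *
o=manip.get_obs();im=imaging.camera("wrist")
print(o["clock"],o["position"],o["grip_width"],o["ft_force"],o["torque"])
v=cv2.convertScaleAbs(cv2.resize(im[100:350,150:410],None,fx=2.4,fy=2.4,interpolation=cv2.INTER_CUBIC),alpha=1.4);cv2.imwrite("pics/w2v.png",v)
E
```

```text
4.7 [0.46926382 0.00634606 0.1540925 ] 0.5982838469614332 [-4.99347591 -0.23355254 12.98325886] [0.38923139 1.03339248 0.14106261]
```

View pics/w2v.png

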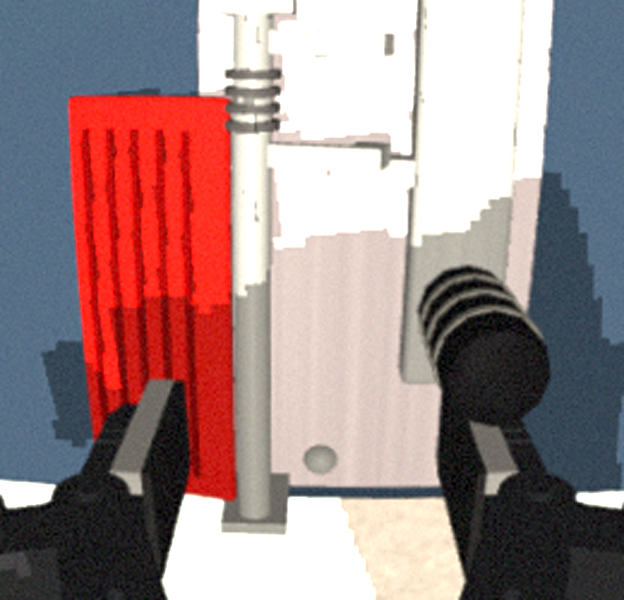

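The paddle is tilted down with about 13 N on it, so it is at its stop. Finger B is right behind the knob. I'll hold briefly and then push forward slowly.

{"method": "jog_arm", "body": {"deltas": [{"gripper":0.6,"offset":[0,0,0.0005],"rotation":[0,0,0]},{"gripper":0.6,"offset":[0,0,0],"rotation":[0,0,0]},{"gripper":0.6,"offset":[0.002,0,0],"rotation":[0,0,0]},{"gripper":0.6,"offset":[0.002,0,0],"rotation":[0,0,0]},{"gripper":0.6,"offset":[0.002,0,0],"rotation":[0,0,0]},{"gripper":0.6,"offset":[0.002,0,0],"rotation":[0,0,0]}]}}

```text
clock: 5.35
position: [0.477, 0.0061, 0.1538]
ee_rot: [0.999, -0.052, -0.0, -0.0]
ft_force: [-10.1, 3.0, 17.3]
grip_width: 0.599
grasp_force: 9.0
```

{"method": "jog_arm", "body": {"deltas": [{"gripper":0.6,"offset":[0.002,0,0],"rotation":[0,0,0]},{"gripper":0.6,"offset":[0.002,0,0],"rotation":[0,0,0]},{"gripper":0.6,"offset":[0.002,0,0],"rotation":[0,0,0]},{"gripper":0.6,"offset":[0.002,0,0],"rotation":[0,0,0]}]}}

```text
clock: 5.75
position: [0.4849, 0.0054, 0.1539]
ee_rot: [0.999, -0.052, -0.0, -0.0]
ft_force: [-10.7, 2.3, 16.8]
grip_width: 0.603
grasp_force: 9.5
```

```bash
python3 - <<'E'
from h import *
o=manip.get_obs();im=imaging.camera("wrist")
print(o["clock"],o["position"],o["grip_width"],o["ft_force"],o["torque"])
v=cv2.convertScaleAbs(cv2.resize(im[100:350,150:410],None,fx=2.4,fy=2.4,interpolation=cv2.INTER_CUBIC),alpha=1.4);cv2.imwrite("pics/w3v.png",v)
E
```

```text
5.75 [0.48491999 0.00537435 0.15385532] 0.6025196514727235 [-10.73299048   2.32271759  16.82605348] [1.02100349 1.83442138 0.11353233]
```

View pics/w3v.png

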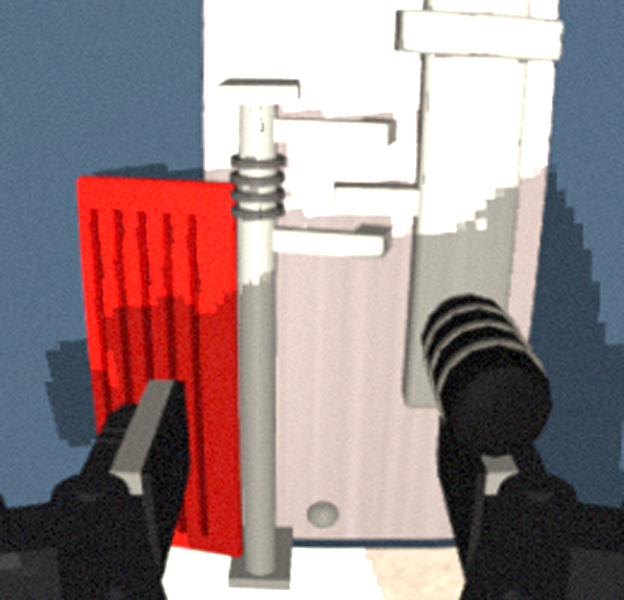

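The bolt is moving: its lug (375,190) lies between the lifted teeth (385,240) and (390,130), and the catch is held down. I'll continue.

{"method": "jog_arm", "body": {"deltas": [{"gripper":0.6,"offset":[0.002,0,0],"rotation":[0,0,0]},{"gripper":0.6,"offset":[0.002,0,0],"rotation":[0,0,0]},{"gripper":0.6,"offset":[0.002,0,0],"rotation":[0,0,0]},{"gripper":0.6,"offset":[0.002,0,0],"rotation":[0,0,0]},{"gripper":0.6,"offset":[0.002,0,0],"rotation":[0,0,0]},{"gripper":0.6,"offset":[0.002,0,0],"rotation":[0,0,0]},{"gripper":0.6,"offset":[0.002,0,0],"rotation":[0,0,0]},{"gripper":0.6,"offset":[0.002,0,0],"rotation":[0,0,0]},{"gripper":0.6,"offset":[0.002,0,0],"rotation":[0,0,0]}]}}

```text
clock: 6.7
position: [0.5029, 0.0036, 0.154]
ee_rot: [0.999, -0.052, -0.0, -0.0]
ft_force: [-5.9, 2.2, 17.0]
grip_width: 0.605
grasp_force: 9.5
```

{"method": "jog_arm", "body": {"deltas": [{"gripper":0.6,"offset":[0.001,0,0],"rotation":[0,0,0]},{"gripper":0.6,"offset":[0.001,0,0],"rotation":[0,0,0]}]}}

```text
clock: 6.9
position: [0.5047, 0.0035, 0.1539]
ee_rot: [0.999, -0.052, -0.0, -0.0]
ft_force: [-9.5, 3.7, 18.0]
grip_width: 0.598
grasp_force: 9.9
```

{"method": "jog_arm", "body": {"deltas": [{"gripper":0.6,"offset":[0.001,0,0],"rotation":[0,0,0]},{"gripper":0.6,"offset":[0,0,0],"rotation":[0,0,0]}]}}

```text
clock: 7.1
position: [0.5053, 0.0034, 0.1539]
ee_rot: [0.999, -0.052, -0.001, -0.0]
ft_force: [-12.4, 3.0, 20.2]
grip_width: 0.599
grasp_force: 11.9
```

{"method": "jog_arm", "body": {"deltas": [{"gripper":0.6,"offset":[0.001,0,0],"rotation":[0,0,0]},{"gripper":0.6,"offset":[0,0,0],"rotation":[0,0,0]}]}}

```text
clock: 7.3
position: [0.5053, 0.0034, 0.1539]
ee_rot: [0.999, -0.052, -0.002, -0.0]
ft_force: [-17.8, 3.3, 24.9]
grip_width: 0.595
grasp_force: 15.0
```

{"method": "jog_arm", "body": {"deltas": [{"gripper":0.6,"offset":[0.001,0,0],"rotation":[0,0,0]},{"gripper":0.6,"offset":[0,0,0],"rotation":[0,0,0]}]}}

```text
clock: 7.5
position: [0.5054, 0.0034, 0.1538]
ee_rot: [0.999, -0.052, -0.003, 0.0]
ft_force: [-24.2, 3.5, 29.8]
grip_width: 0.599
grasp_force: 18.2
```

```bash
python3 - <<'E'
from h import *
o=manip.get_obs();im=imaging.camera("wrist")
print(o["clock"],o["position"],o["grip_width"],o["ft_force"],o["torque"])
v=cv2.convertScaleAbs(cv2.resize(im[100:350,150:410],None,fx=2.4,fy=2.4,interpolation=cv2.INTER_CUBIC),alpha=1.4);cv2.imwrite("pics/w4v.png",v)
E
```

```text
7.5 [0.50538756 0.00341489 0.15383893] 0.5994030167291128 [-24.15724939   3.53129306  29.76529719] [ 1.09415209  4.81930706 -0.17604677]
```

View pics/w4v.png

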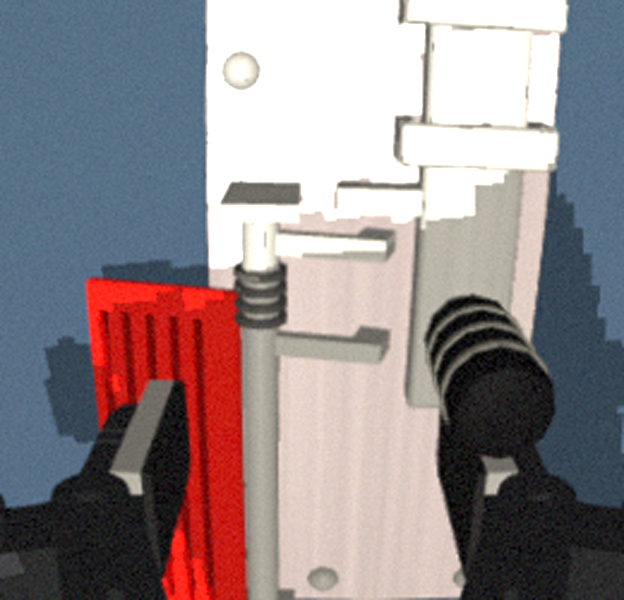

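The lug (380,198) is past both teeth, and the force rise with no motion shows the bolt is against its home stop. I'll ease the push and lift straight up.

{"method": "jog_arm", "body": {"deltas": [{"gripper":0.6,"offset":[-0.001,0,0],"rotation":[0,0,0]},{"gripper":0.6,"offset":[-0.001,0,-0.001],"rotation":[0,0,0]},{"gripper":0.6,"offset":[0,0,-0.004],"rotation":[0,0,0]},{"gripper":0.6,"offset":[0,0,-0.006],"rotation":[0,0,0]},{"gripper":0.6,"offset":[-0.003,0,-0.01],"rotation":[0,0,0]},{"gripper":0.6,"offset":[0,0,-0.02],"rotation":[0,0,0]},{"gripper":0.6,"offset":[0,0,-0.03],"rotation":[0,0,0]},{"gripper":0.6,"offset":[0,0,-0.03],"rotation":[0,0,0]},{"gripper":0.6,"offset":[-0.02,0,-0.02],"rotation":[0,0,0]},{"gripper":0.6,"offset":[-0.02,0,0],"rotation":[0,0,0]},{"gripper":0.6,"offset":[0,0,0],"rotation":[0,0,0]},{"gripper":0.6,"offset":[0,0,0],"rotation":[0,0,0]},{"gripper":0.6,"offset":[0,0,0],"rotation":[0,0,0]}]}}

```text
clock: 8.85
position: [0.4634, 0.0064, 0.2738]
ee_rot: [0.999, -0.053, 0.0, 0.0]
ft_force: [-0.3, 0.3, -0.2]
grip_width: 0.601
grasp_force: 0.0
```

```bash
python3 - <<'E'
from h import *
o=manip.get_obs();im=imaging.camera("wrist")
print(o["clock"],o["position"],o["ft_force"])
P=np.array([[-8,0,51],[-84,44,23],[0,44,23],[0,76,28],[-84,76,28],[0,76,16],[0,44,18]])/1000
uv=(wrist_proj(o,lock(P,.5316,-.0291,-.109))-[150,60])*2.4;print(uv.round(0).tolist())
v=cv2.convertScaleAbs(cv2.resize(im[60:300,150:410],None,fx=2.4,fy=2.4,interpolation=cv2.INTER_CUBIC),alpha=1.4);cv2.imwrite("pics/w5v.png",v)
E
```

```text
8.85 [0.46343508 0.00637011 0.27381362] [-0.33361195  0.28391819 -0.19262785]
[[412.0, 170.0], [267.0, 387.0], [264.0, 138.0], [163.0, 141.0], [173.0, 391.0], [170.0, 140.0], [265.0, 138.0]]
```

View pics/w5v.png

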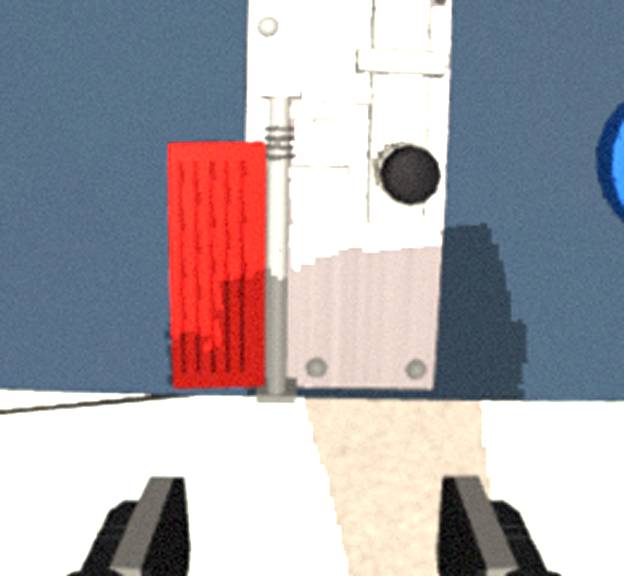

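The knob is at (410,174) against a predicted home of (412,170), and the paddle shows the same small offset, so the bolt is home. The paddle and teeth look sprung back as at the start, and the arm is clear with zero force.

```bash
python3 -c "
from workcell import workorder
print(workorder.hand_in())"
```

```text
the job is handed in; nothing more can be done
None
```

The job is handed in, but the hand-in gave no verdict; in the last wrist picture the bolt looks home in the keeper and the catch sprung up, and the arm is clear of everything with near-zero force (I did not take a new look at the lid).

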